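# Level the calibration plate of an engine computer

### The arm

A 6-joint arm with a two-finger parallel gripper is mounted at the origin on the work surface. World frame = base frame: x ahead of the robot, y to its left, z up, the work surface at z = 0. Lengths are in m, angles in rad, forces in N, time in s.
With the tool pointing down it reaches from about 0.3 to 0.775 m from the base axis. Payload 14.6 kg.
Tool frame: the origin (TCP) lies midway between the tips of the shut fingers; the grasp point (between the pads) lies bot.grip_point_offset behind it (bot.grip_point_offset is the distance from the TCP to the grasp point, in m); z points along the fingers, y is the line along which they close (so a half turn about z gives the same grasp; the last joint's range is limited). The gripper opens to 94 mm and grips with 3 to 60 N. Pads are 16 mm wide; open, the fingers measure 119 mm over their backs; the gripper's body (75 mm by 177 mm) begins 78 mm behind the grasp point.
Start: joints at [-1.264, 0.3, 1.521, -0, 1.321, -0.067], TCP at [0.201, -0.512, 0.205] pointing down, gripper open.
Joint ranges: [-3.03, 3.03], [-0.79, 2.21], [0.23, 2.52], [-1.04, 4.18], [0, 3.07], [-2.55, 2.55]. Speed limits (rad/s): [2.22, 2.22, 2.57, 3.14, 3.14, 3.14].

### API

Orientations are given as a 3x3 rotation matrix whose columns are the frame's x, y, z axes.
In Python, from cell import monitor, cams, ticket, bot gives the robot as it stands.
- The arm moves only by the tool play_rows, never from a script. Its argument "steps" is a list of rows, each an object of numbers: "wx", "wy", "wz": the turn, a rotation vector about the tool's x, y, z in units of 30 degrees (1.0 is 30 degrees); "x", "y", "z": the shift along the tool's x, y, z in units of 0.05 m (1.0 is 0.05 m); "fingers": the gripper command: -1 is fully open, 1 is shut, values between are in proportion. In form: [{"wx": .., "wy": .., "wz": .., "x": .., "y": .., "z": .., "fingers": ..}, ...]. A call has 1 to 20 rows; each row shifts and turns the commanded pose from where the row before left it, along the tool's axes as they then stand; what a row does not reach is not made up. A row lasts 1/8 s, in which the tool goes at most 62.5 mm and 10.7 degrees, less where a joint would pass 70% of its speed; a pose out of reach is approached as far as the arm can. A call with a number of a shift or a turn outside -1 to 1 is refused whole. A call with a gripper value outside its range is refused whole. The fingers move at their own pace and stop on an object; "squeeze" is the grip in N (left out, the last holds). Time passes only in rows, so rows that do not move let the fingers close. It gives the time, the measured TCP pose, the force, the opening and the grip force at its end, in the units of the state.
- monitor.read_state(): the state, without advancing time (a new reading comes with each control period).
- cams.grab_frame(name): name is "scene" or "side" or "wrist"; returns a dict with "pixels" (480x640x3 uint8, red, green, blue), "fx", "fy", "cx", "cy" (pixels), "dist_coeffs" ([k1, k2, p1, p2, k3] as OpenCV has them; the pictures are not rectified), "R" (3x3) and "t" (3): a world point X has camera coordinates R X + t; the wrist camera has in their place "tool_from_camera" (4x4, takes a point from camera to tool coordinates, whose origin is the TCP and whose axes are the flange's). Camera axes: x right, y down, z forward; pixel columns grow to the right and rows downward; lengths in m; the calibration is good to about 2 mm. A picture is of the moment at which its call begins: read the wrist's pose just before it. There is no depth.
- ticket.job_done(): hands the job in; it is judged then, once.
The state is a dict: "t": time; "joint_pos": joint angles; "dq": joint speeds; "tau": joint torques, N m; "ee_pos": TCP position; "eef_rot": TCP orientation; "contact_force": force on the tool from outside, world axes, zero at the start; "moment": the same for the moment, N m; "finger_gap": opening from 0.0 (shut) to 1.0 (fully open); "gripper_force": force on a finger pad.
Only numpy, scipy, OpenCV 4.12 (cv2) and the standard library are available. Lean on these libraries where they do the work, as an engineer would, in place of code of your own. Each camera call takes 0.05 s, during which the arm holds its last target. There are 200 camera calls.

### The job

The plate that carries the engine computer leans. Stand the spirit level lengthwise in the middle of the plate's bare strip and let go of it, then turn the black knob of the screw foot until the bubble lies centred between the two lines. Then press the level gently down on the plate from above with about 10 newtons, so that the rubber feet bed in, and finish while still pressing, with the bubble still centred between the lines; do not disturb the other things on the bench.

Things in the scene. Friction and masses are not known exactly. Their poses are not given: they have to be found in the camera images.
- level: Spirit level, aluminium box section with black end caps: 200 mm long, 24 wide, 46 high, about 0.35 kg, at the start standing on its base on the bench, to the robot's right. Origin at the centre of its underside, x along its length, z up. Its top has a 68 mm window in the middle with the vial; the flat top rails, 34 to 100 mm from the middle on both sides, are the places to press on.
- vial (a point): Middle of the level's lengthwise yellow-green vial, 37 mm above the level's base, axes as the level's. The vial shows a white bubble 20 mm long; two black lines stand 14 mm either side of the middle.
- bubble (a joint): Offset in m of the bubble's middle from the vial's middle, along the level's own x, -0.017 to 0.017. The bubble goes to the higher end, about 15 mm for each degree that the level leans along its length, and settles in about 2 s. Within 0.004 of zero it lies between the lines.
- plate: Aluminium plate, 220 mm (its x) by 300 mm (its y), 12 mm thick; a black engine computer, up to 42 mm above the plate, is bolted on the side nearer the robot. Origin at the centre of its top face, 42 mm above the bench, z up. It pivots on two fixed feet at y = +120 mm (robot's left) and stands on a screw foot at y = -120 mm, so it leans only along y; at the start the screw foot's end is too low.
- strip (a point): Centre of the bare strip on the plate's top along its far (+x) edge, 90 mm wide and 300 mm long; axes as the plate's. The level is to stand here whole on the plate, length along y, either way round. The rubber feet give a little: 10 N on the level's middle moves its bubble by about 1.5 mm towards the fixed feet.
- knob_grip (a point): Middle of the round ribbed black knob on the screw foot, on its upright axis, 85 mm above the bench; knob 40 mm across, 26 high, underside 30 mm above the plate. The point turns with it. Clockwise from above raises that end of the plate (10 mm a turn): 1 rad moves the bubble about 5.7 mm towards the screw foot. It takes 0.1 N m and stays where left; 1.4 to 2.8 rad are needed in all.
- tape: Bystander, to be left alone: flat roll of black tape, 62 mm across, 19 mm high; origin at the centre of its underside
- driver: Bystander, to be left alone: screwdriver with amber handle; origin at the centre of its underside
- tweezers: Bystander, to be left alone: steel tweezers, 120 mm, lying between the level and the plate; origin at the centre of its underside
- jar: Bystander, to be left alone: amber glass jar, 72 mm across, 115 mm high; origin at the centre of its underside
- board: Bystander, to be left alone: bare circuit board, 100 x 80 mm; origin at the centre of its underside
- solder: Bystander, to be left alone: solder spool, 56 mm across, 40 mm high; origin at the centre of its underside
- pliers: Bystander, to be left alone: steel pliers with rubber handles, 125 mm; origin at the centre of its underside
- meter: Bystander, to be left alone: hand multimeter, 155 x 78 x 36 mm; origin at the centre of its underside
Not all that is in view belongs to the job. What is shaped like the level but blue or turquoise is not meant.

How it is judged:
On the way, in this order (a step that is already met when the one before it is completed fails the run):
1. the level stands free, lengthwise on the plate's bare strip, and its bubble shows that the plate leans (x of level in the frame of strip between -0.03 and 0.03 m and y of level in the frame of strip between -0.05 and 0.05 m and z of level in the frame of strip between -0.004 and 0.004 m and angle between the x axis of level and the y axis of strip, either way round below 0.15 rad and angle between level's own z axis and vertical below 0.05 rad and contact force between the fingers and level below 0.2 N and contact force between level and plate above 1.5 N and (value of joint bubble above 0.0055 m or value of joint bubble below -0.0055 m)), for 0.2 s.
2. with the level standing on the plate, the foot is turned until the bubble lies about the middle (within 5 mm) (x of level in the frame of strip between -0.03 and 0.03 m and y of level in the frame of strip between -0.05 and 0.05 m and z of level in the frame of strip between -0.004 and 0.004 m and angle between the x axis of level and the y axis of strip, either way round below 0.15 rad and angle between level's own z axis and vertical below 0.05 rad and value of joint bubble between -0.005 and 0.005 m and contact force between the fingers and level below 0.2 N), for 0.2 s.
At the end, for the whole second after the job is handed in: The level stands lengthwise on the bare strip (within 30 mm across, 50 mm along, 0.15 rad), the fingers press it with 5 to 25 N, it bears on the plate with over 7 N, the bubble is within 4 mm of the middle, the plate within 0.008 rad of level and untouched by the robot; all still and held (x of level in the frame of strip between -0.03 and 0.03 m and y of level in the frame of strip between -0.05 and 0.05 m and z of level in the frame of strip between -0.004 and 0.004 m and angle between the x axis of level and the y axis of strip, either way round below 0.15 rad and angle between level's own z axis and vertical below 0.05 rad and value of joint bubble between -0.004 and 0.004 m and angle between plate's own z axis and vertical below 0.008 rad and contact force between the fingers and level between 5 and 25 N and contact force between level and plate above 7 N and contact force between the arm and plate below 0.5 N and linear speed of level below 0.01 m/s); the arm keeps its last pose, push and grip.
It fails at once if a bystander is moved by more than 30 mm (distance of any of tape, driver, tweezers, jar, board, solder, pliers, meter from where it was at the start of the episode above 0.03 m).
It fails at once if the level or the plate is hit or pressed with more than 50 N (contact force between any of level, the arm and plate above 50 N).
It fails at once if the level falls over (angle between level's own z axis and vertical above 0.8 rad).
It also fails if it takes over 72 s, if anything falls off the work surface, if the arm or the gripper's body presses on something with over 40 N, if the wrist force passes 120 N, or if a joint passes its speed limit or range.

## Working session

There is one attempt and no reset: what is moved stays moved. The work goes in short steps, Python scripts to look and compute and a tool call to move; the robot and the scene stay as the last step left them, time stands still between calls to the robot, and variables do not carry over. Pictures are saved under pics/ and viewed, at most 10 in all, crops included, and the job is handed in when it is done.

Besides the shell and the picture viewer there is one more tool, called after "Call:" in YAML: its name, and indented under it one key for each argument. play_rows: Moves the arm, as the interface text tells. Its arguments: {"type":"object","properties":{"steps":{"type":"array","items":{"type":"object","properties":{"wx":{"type":"number","minimum":-1,"maximum":1},"wy":{"type":"number","minimum":-1,"maximum":1},"wz":{"type":"number","minimum":-1,"maximum":1},"x":{"type":"number","minimum":-1,"maximum":1},"y":{"type":"number","minimum":-1,"maximum":1},"z":{"type":"number","minimum":-1,"maximum":1},"fingers":{"type":"number"}}}},"squeeze":{"type":"number"}},"required":["steps"]}

```bash
mkdir -p pics; cat > h.py <<'E'
import numpy as np, cv2, json
from cell import monitor, cams, ticket, bot
def K(f): return np.array([[f['fx'],0,f['cx']],[0,f['fy'],f['cy']],[0,0,1.]])
def grab(name):
    s=monitor.read_state(); f=cams.grab_frame(name)
    if name=='wrist':
        T=np.array(f['tool_from_camera']); Rt=np.array(s['eef_rot']); p=np.array(s['ee_pos'])
        Rw=Rt@T[:3,:3]; c=Rt@T[:3,3]+p
    else:
        R=np.array(f['R']); Rw=R.T; c=-R.T@np.array(f['t'])
    f['Rw']=Rw; f['c']=c; f['s']=s; return f
def ray(f,uv,z):
    n=cv2.undistortPoints(np.array(uv,float).reshape(-1,1,2),K(f),np.array(f['dist_coeffs'],float)).reshape(-1,2)
    d=np.c_[n,np.ones(len(n))]@f['Rw'].T
    return f['c']+d*((z-f['c'][2])/d[:,2])[:,None]
def proj(f,X):
    R=f['Rw'].T; t=-R@f['c']
    return cv2.projectPoints(np.array(X,float).reshape(-1,1,3),cv2.Rodrigues(R)[0],t,K(f),np.array(f['dist_coeffs'],float))[0].reshape(-1,2)
def save(f,n): cv2.imwrite('pics/'+n+'.png',f['pixels'][:,:,::-1])
E
python3 - <<'E'
from h import *
import pickle
print(bot.grip_point_offset); print(monitor.read_state())
for n in ('scene','side','wrist'):
    f=grab(n); save(f,n+'0'); pickle.dump(f,open(n+'.pkl','wb')); print(n,f['c'].round(3),f['Rw'].round(2).tolist())
E
```

```text
0.0188
{'t': 0.0, 'joint_pos': array([-1.26360731e+00,  3.00468163e-01,  1.52158091e+00, -3.22083907e-06,
        1.32072115e+00, -6.66424378e-02]), 'dq': array([ 5.69635122e-05,  9.86056299e-04, -5.39047752e-04,  2.42824811e-04,
        5.37409752e-04, -4.28995637e-05]), 'tau': array([ 6.81593501e-04, -5.31808984e+01, -3.52738309e+01,  7.09606684e-02,
        2.44831044e-02, -7.99577151e-05]), 'ee_pos': array([ 0.200745  , -0.51176734,  0.20488802]), 'eef_rot': array([[ 9.30934714e-01,  3.65185472e-01, -3.59048344e-04],
       [ 3.65185640e-01, -9.30934042e-01,  1.12150004e-03],
       [ 7.53051966e-05, -1.17516262e-03, -9.99999307e-01]]), 'contact_force': array([-0.63001416, -0.25003038,  0.30449484]), 'moment': array([-0.0009039 ,  0.02316926, -0.02571247]), 'gripper_force': 0.0, 'finger_gap': 0.9982318946201224}
scene [1.503 0.186 1.369] [[-0.26, 0.76, -0.6], [0.96, 0.2, -0.17], [-0.0, -0.62, -0.78]]
side [0.142 0.839 1.074] [[-0.93, -0.25, 0.26], [-0.36, 0.67, -0.65], [-0.01, -0.7, -0.72]]
wrist [ 0.279 -0.481  0.384] [[0.36, -0.89, -0.27], [-0.93, -0.35, -0.1], [-0.0, 0.29, -0.96]]
```

View pics/scene0.png

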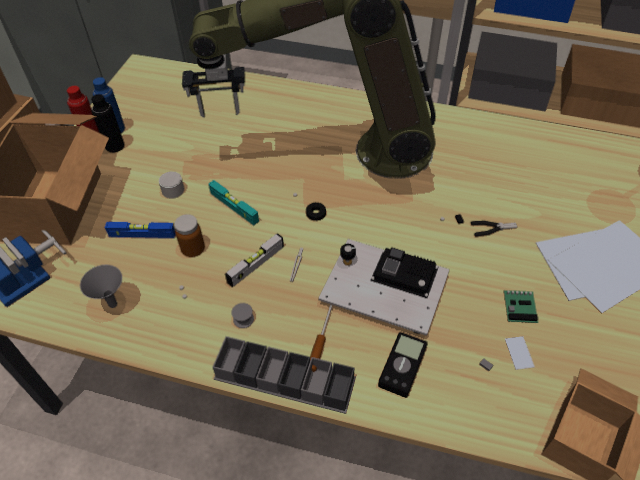

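View pics/wrist0.png

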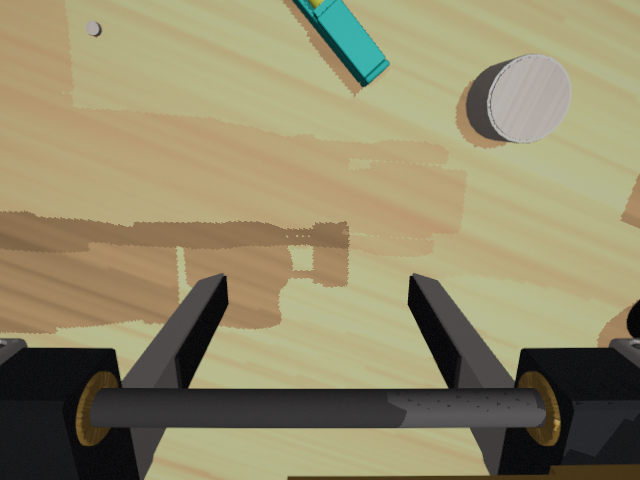

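Scene view: candidates shaped like the level are the blue one (140,230), the turquoise one (233,201) and the grey aluminium one with black caps (255,260). The last one fits the description. The plate is centred near (385,287), the knob is at (348,251) and the tweezers at (297,264).

```bash
python3 - <<'E'
from h import *
import pickle
f=pickle.load(open('scene.pkl','rb'))
c=f['pixels'][225:335,210:460]
cv2.imwrite('pics/crop1.png',cv2.resize(c,None,fx=3.2,fy=3.2,interpolation=cv2.INTER_CUBIC)[:,:,::-1])
print(ray(f,[[228,275],[283,240]],0.046).round(3).tolist())
print(ray(f,[[348,248]],0.098).round(3), ray(f,[[357,240],[320,297],[415,332],[449,265]],0.042).round(3).tolist())
E
```

```text
[[0.653, -0.33, 0.046], [0.497, -0.223, 0.046]]
[[ 0.517 -0.029  0.098]] [[0.438, -0.021, 0.042], [0.654, -0.07, 0.042], [0.694, 0.192, 0.042], [0.459, 0.246, 0.042]]
```

View pics/crop1.png

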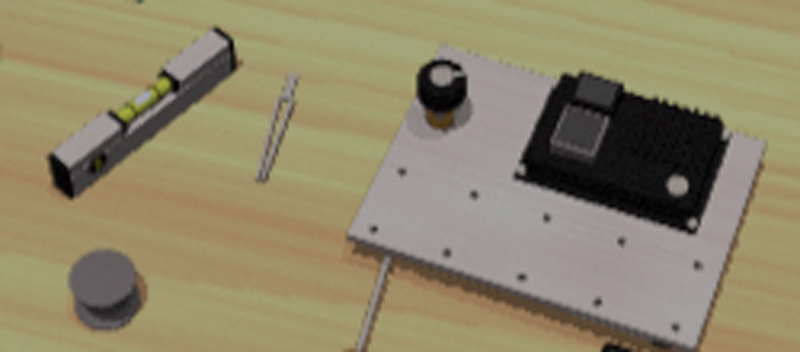

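The crop confirms the grey level, with black caps, a yellow vial and bare aluminium. Its top runs from (62,163) to (224,36) in the crop. Plate corners in the crop are (440,45), (348,238), (690,345) and (765,143).

```bash
python3 - <<'E'
from h import *
import pickle
f=pickle.load(open('scene.pkl','rb'))
P=lambda L:(np.array(L)/3.2+[210,225])
l=ray(f,P([[52,157],[73,168],[233,42],[214,30]]),.046); c=l.mean(0); d=l[2:].mean(0)-l[:2].mean(0)
print('level',l.round(3).tolist(),c.round(3),np.linalg.norm(d),np.arctan2(d[1],d[0]))
print(ray(f,P([[145,98]]),.042))
q=[ray(f,P([a]),z)[0] for a,z in (([440,45],.039),([348,238],.039),([690,345],.043),([765,143],.043))]
q=np.array(q);print('plate',q.round(3).tolist(),q.mean(0).round(3))
y=(q[2]+q[3]-q[0]-q[1])[:2]; print('yaw of y',np.arctan2(y[1],y[0]),np.linalg.norm(y)/2)
x=(q[1]+q[2]-q[0]-q[3])[:2]; print('yaw of x',np.arctan2(x[1],x[0]),np.linalg.norm(x)/2)
print('knob',ray(f,P([[442,75]]),.098))
E
```

```text
level [[0.651, -0.336, 0.046], [0.657, -0.315, 0.046], [0.49, -0.226, 0.046], [0.481, -0.247, 0.046]] [ 0.57  -0.281  0.046] 0.19045971860484734 2.655460948540023
[[ 0.56749973 -0.28201577  0.042     ]]
plate [[0.44, -0.048, 0.039], [0.66, -0.072, 0.039], [0.689, 0.219, 0.043], [0.475, 0.248, 0.043]] [0.566 0.087 0.041]
yaw of y 1.459995073724364 0.29508517030895376
yaw of x -0.12053773269073889 0.2186264368617824
knob [[ 0.51826266 -0.02826976  0.098     ]]
```

Call:
play_rows:
  steps:
    - {"x": 0.95, "y": -0.18}
    - {"x": 0.95, "y": -0.18}
    - {"x": 0.95, "y": -0.18}
    - {"x": 0.95, "y": -0.18}
    - {"x": 0.95, "y": -0.18}
    - {"x": 0.95, "y": -0.18}
    - {"x": 0.95, "y": -0.18}
    - {"x": 0.95, "y": -0.18}
    - {"x": 0.95, "y": -0.18}
    - {"wz": 0.33}
    - {"wz": 0.33}
    - {"wz": 0.33}
    - {"wz": 0.33}
    - {"wz": 0.33}
    - {}

```text
$.steps[0]: bad value
```

```bash
python3 - <<'E'
from h import *
import pickle
f=grab('wrist'); save(f,'wrist1'); pickle.dump(f,open('w1.pkl','wb'))
s=f['s'];print(s['ee_pos'].round(4),s['eef_rot'].round(3).tolist(),s['joint_pos'].round(2),s['contact_force'])
print(proj(f,[[.569,-.281,.046],[.653,-.325,.046],[.486,-.236,.046]]))
g=pickle.load(open('scene.pkl','rb'));print('jar',ray(g,[[187,222]],.115))
E
```

```text
[ 0.2008 -0.5118  0.205 ] [[0.931, 0.365, -0.0], [0.365, -0.931, 0.001], [0.0, -0.001, -1.0]] [-1.26  0.3   1.52 -0.    1.32 -0.07] [ 0.00339359 -0.00390337 -0.00435756]
[[ 191.9364175  -439.04478272]
 [ 304.31605007 -574.10800701]
 [  91.53790015 -314.25493706]]
jar [[ 0.55725791 -0.47910601  0.115     ]]
```

View pics/wrist1.png

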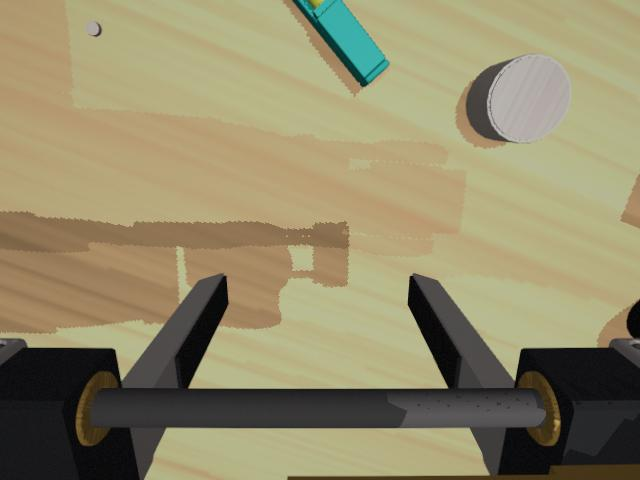

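The view is unchanged because the rows were refused. I assume every field has to be present.

Call:
play_rows:
  squeeze: 25
  steps:
    - {"wx": 0, "wy": 0, "wz": 0, "x": 0.95, "y": -0.18, "z": 0, "fingers": -1}
    - {"wx": 0, "wy": 0, "wz": 0, "x": 0.95, "y": -0.18, "z": 0, "fingers": -1}
    - {"wx": 0, "wy": 0, "wz": 0, "x": 0.95, "y": -0.18, "z": 0, "fingers": -1}
    - {"wx": 0, "wy": 0, "wz": 0, "x": 0.95, "y": -0.18, "z": 0, "fingers": -1}
    - {"wx": 0, "wy": 0, "wz": 0, "x": 0.95, "y": -0.18, "z": 0, "fingers": -1}
    - {"wx": 0, "wy": 0, "wz": 0, "x": 0.95, "y": -0.18, "z": 0, "fingers": -1}
    - {"wx": 0, "wy": 0, "wz": 0, "x": 0.95, "y": -0.18, "z": 0, "fingers": -1}
    - {"wx": 0, "wy": 0, "wz": 0, "x": 0.95, "y": -0.18, "z": 0, "fingers": -1}
    - {"wx": 0, "wy": 0, "wz": 0, "x": 0.95, "y": -0.18, "z": 0, "fingers": -1}
    - {"wx": 0, "wy": 0, "wz": 0.33, "x": 0, "y": 0, "z": 0, "fingers": -1}
    - {"wx": 0, "wy": 0, "wz": 0.33, "x": 0, "y": 0, "z": 0, "fingers": -1}
    - {"wx": 0, "wy": 0, "wz": 0.33, "x": 0, "y": 0, "z": 0, "fingers": -1}
    - {"wx": 0, "wy": 0, "wz": 0.33, "x": 0, "y": 0, "z": 0, "fingers": -1}
    - {"wx": 0, "wy": 0, "wz": 0.33, "x": 0, "y": 0, "z": 0, "fingers": -1}
    - {"wx": 0, "wy": 0, "wz": 0, "x": 0, "y": 0, "z": 0, "fingers": -1}

```text
t: 2.08
ee_pos: [0.5692, -0.2805, 0.2052]
eef_rot: [[0.883, -0.47, -0.0], [-0.47, -0.883, 0.0], [-0.0, -0.0, -1.0]]
contact_force: [0.2, 0.4, 0.2]
finger_gap: 0.998
gripper_force: 0.0
```

```bash
python3 - <<'E'
from h import *
import pickle
f=grab('wrist'); save(f,'wrist1'); pickle.dump(f,open('w1.pkl','wb'))
s=f['s'];print(s['ee_pos'].round(4),s['eef_rot'].round(3).tolist(),s['joint_pos'].round(2),s['contact_force'])
print(proj(f,[[.569,-.281,.046],[.653,-.325,.046],[.486,-.236,.046]]))
E
```

```text
[ 0.5692 -0.2805  0.2052] [[0.883, -0.47, -0.0], [-0.47, -0.883, 0.0], [-0.0, -0.0, -1.0]] [-0.52  0.49  1.26  0.    1.39  1.54] [0.24261654 0.44801216 0.16915722]
[[318.52623632 214.2207468 ]
 [317.82338342 105.89741328]
 [317.76557528 306.487365  ]]
```

View pics/wrist1.png

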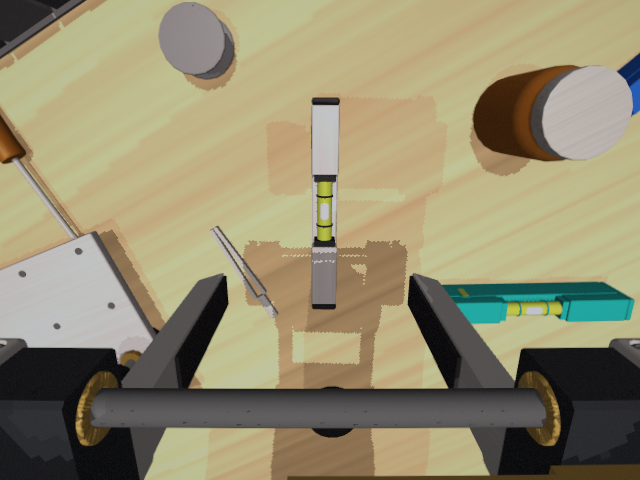

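The wrist view shows the level from (325,98) to (324,308) with the vial middle at (325,210), aligned with the tool. The tweezers at (215,228)–(273,315) are clear of the finger paths.

```bash
python3 - <<'E'
from h import *
import pickle
f=pickle.load(open('w1.pkl','rb'));s=f['s']
p=ray(f,[[325.5,98],[324,308],[325,211]],.046); p[2]=ray(f,[[325,211]],.043)
print(p.round(4).tolist()); c=(p[0]+p[1])/2
print(((c-s['ee_pos'])@s['eef_rot']).round(4)); print(((p-s['ee_pos'])@s['eef_rot']).round(4))
E
```

```text
[[0.6556, -0.3337, 0.046], [0.4816, -0.2407, 0.046], [0.5682, -0.2874, 0.043]]
[0.0027 0.0062 0.1592]
[[ 0.1013  0.0064  0.1592]
 [-0.0959  0.006   0.1593]
 [ 0.0025  0.0066  0.1622]]
```

Call:
play_rows:
  squeeze: 25
  steps:
    - {"wx": 0, "wy": 0, "wz": 0, "x": 0.05, "y": 0.12, "z": 0.5, "fingers": -1}
    - {"wx": 0, "wy": 0, "wz": 0, "x": 0, "y": 0, "z": 0.7, "fingers": -1}
    - {"wx": 0, "wy": 0, "wz": 0, "x": 0, "y": 0, "z": 0.7, "fingers": -1}
    - {"wx": 0, "wy": 0, "wz": 0, "x": 0, "y": 0, "z": 0.7, "fingers": -1}
    - {"wx": 0, "wy": 0, "wz": 0, "x": 0, "y": 0, "z": 0.7, "fingers": -1}
    - {"wx": 0, "wy": 0, "wz": 0, "x": 0, "y": 0, "z": 0.4, "fingers": -1}
    - {"wx": 0, "wy": 0, "wz": 0, "x": 0, "y": 0, "z": 0.2, "fingers": -1}
    - {"wx": 0, "wy": 0, "wz": 0, "x": 0, "y": 0, "z": 0, "fingers": 0.3}
    - {"wx": 0, "wy": 0, "wz": 0, "x": 0, "y": 0, "z": 0, "fingers": 1}
    - {"wx": 0, "wy": 0, "wz": 0, "x": 0, "y": 0, "z": 0, "fingers": 1}
    - {"wx": 0, "wy": 0, "wz": 0, "x": 0, "y": 0, "z": 0, "fingers": 1}
    - {"wx": 0, "wy": 0, "wz": 0, "x": 0, "y": 0, "z": 0, "fingers": 1}
    - {"wx": 0, "wy": 0, "wz": 0, "x": 0, "y": 0, "z": 0, "fingers": 1}

```text
t: 3.75
ee_pos: [0.5686, -0.287, 0.0105]
eef_rot: [[0.882, -0.471, 0.0], [-0.471, -0.882, -0.0], [0.0, -0.0, -1.0]]
contact_force: [-0.3, -0.5, -0.9]
finger_gap: 0.397
gripper_force: 0.0
```

Call:
play_rows:
  squeeze: 25
  steps:
    - {"wx": 0, "wy": 0, "wz": 0, "x": 0, "y": 0, "z": 0, "fingers": 1}
    - {"wx": 0, "wy": 0, "wz": 0, "x": 0, "y": 0, "z": 0, "fingers": 1}
    - {"wx": 0, "wy": 0, "wz": 0, "x": 0, "y": 0, "z": 0, "fingers": 1}
    - {"wx": 0, "wy": 0, "wz": 0, "x": 0, "y": 0, "z": 0, "fingers": 1}
    - {"wx": 0, "wy": 0, "wz": 0, "x": 0, "y": 0, "z": 0, "fingers": 1}
    - {"wx": 0, "wy": 0, "wz": 0, "x": 0, "y": 0, "z": 0, "fingers": 1}
    - {"wx": 0, "wy": 0, "wz": 0, "x": 0, "y": 0, "z": -0.2, "fingers": 1}
    - {"wx": 0, "wy": 0, "wz": 0, "x": 0, "y": 0, "z": -0.5, "fingers": 1}
    - {"wx": 0, "wy": 0, "wz": 0, "x": 0, "y": 0, "z": -0.8, "fingers": 1}
    - {"wx": 0, "wy": 0, "wz": 0, "x": 0, "y": 0, "z": -0.8, "fingers": 1}
    - {"wx": 0, "wy": 0, "wz": 0, "x": 0, "y": 0, "z": -0.7, "fingers": 1}
    - {"wx": 0, "wy": 0, "wz": 0, "x": 0, "y": 0, "z": 0, "fingers": 1}

```text
t: 5.25
ee_pos: [0.5695, -0.2874, 0.1632]
eef_rot: [[0.882, -0.471, 0.004], [-0.471, -0.882, -0.002], [0.005, 0.0, -1.0]]
contact_force: [0.2, -0.5, -2.8]
finger_gap: 0.253
gripper_force: 25.0
```

Call:
play_rows:
  steps:
    - {"wx": 0, "wy": 0, "wz": 0, "x": -0.3, "y": -0.88, "z": 0, "fingers": 1}
    - {"wx": 0, "wy": 0, "wz": 0, "x": -0.3, "y": -0.88, "z": 0, "fingers": 1}
    - {"wx": 0, "wy": 0, "wz": 0, "x": -0.3, "y": -0.88, "z": 0, "fingers": 1}
    - {"wx": 0, "wy": 0, "wz": 0, "x": -0.3, "y": -0.88, "z": 0, "fingers": 1}
    - {"wx": 0, "wy": 0, "wz": 0, "x": -0.3, "y": -0.88, "z": 0, "fingers": 1}
    - {"wx": 0, "wy": 0, "wz": 0, "x": -0.3, "y": -0.88, "z": 0, "fingers": 1}
    - {"wx": 0, "wy": 0, "wz": 0, "x": -0.3, "y": -0.88, "z": 0, "fingers": 1}
    - {"wx": 0, "wy": 0, "wz": 0, "x": -0.3, "y": -0.88, "z": 0, "fingers": 1}
    - {"wx": 0, "wy": 0, "wz": -0.31, "x": 0, "y": 0, "z": 0, "fingers": 1}
    - {"wx": 0, "wy": 0, "wz": -0.31, "x": 0, "y": 0, "z": 0, "fingers": 1}
    - {"wx": 0, "wy": 0, "wz": -0.31, "x": 0, "y": 0, "z": 0, "fingers": 1}
    - {"wx": 0, "wy": 0, "wz": -0.31, "x": 0, "y": 0, "z": 0, "fingers": 1}
    - {"wx": 0, "wy": 0, "wz": -0.31, "x": 0, "y": 0, "z": 0, "fingers": 1}
    - {"wx": 0, "wy": 0, "wz": -0.31, "x": 0, "y": 0, "z": 0, "fingers": 1}
    - {"wx": 0, "wy": 0, "wz": -0.31, "x": 0, "y": 0, "z": 0, "fingers": 1}
    - {"wx": 0, "wy": 0, "wz": -0.31, "x": 0, "y": 0, "z": 0, "fingers": 1}
    - {"wx": 0, "wy": 0, "wz": -0.31, "x": 0, "y": 0, "z": 0, "fingers": 1}
    - {"wx": 0, "wy": 0, "wz": -0.31, "x": 0, "y": 0, "z": 0, "fingers": 1}
    - {"wx": 0, "wy": 0, "wz": -0.31, "x": 0, "y": 0, "z": 0, "fingers": 1}
    - {"wx": 0, "wy": 0, "wz": -0.31, "x": 0, "y": 0, "z": 0, "fingers": 1}

```text
t: 7.75
ee_pos: [0.6276, 0.08, 0.158]
eef_rot: [[0.108, 0.994, -0.003], [0.994, -0.108, -0.0], [-0.001, -0.003, -1.0]]
contact_force: [-1.2, -0.1, -3.9]
finger_gap: 0.254
gripper_force: 25.0
```

```bash
python3 - <<'E'
from h import *
import pickle
f=grab('wrist'); save(f,'wrist2'); pickle.dump(f,open('w2.pkl','wb'))
s=f['s'];print(s['ee_pos'].round(4),s['eef_rot'].round(3).tolist(),s['joint_pos'].round(2),s['contact_force'])
print(proj(f,[[.6305,.0795,.042],[.44,-.048,.039],[.66,-.072,.039],[.689,.219,.043],[.475,.248,.043],[.518,-.028,.098]]))
E
```

```text
[0.6276 0.08   0.158 ] [[0.108, 0.994, -0.003], [0.994, -0.108, -0.0], [-0.001, -0.003, -1.0]] [0.07 0.52 1.32 0.   1.3  0.18] [-1.23297245 -0.05497863 -3.85337571]
[[322.54727586 228.99838583]
 [135.24172309 378.41279676]
 [370.73129646 379.51160183]
 [384.59498241  31.35674506]
 [ 78.27859267  23.88081206]
 [191.93785511 398.24723226]]
```

View pics/wrist2.png

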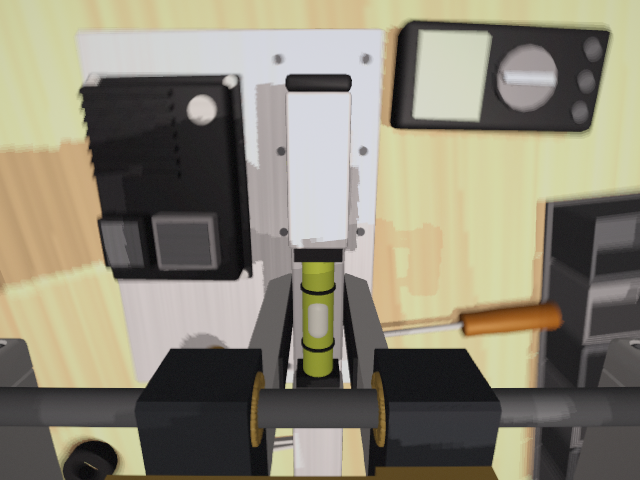

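The plate edge at (82,32)–(383,30) and the hole pairs centred near column 322 match the estimate, so the level hangs over the strip's middle.

Call:
play_rows:
  steps:
    - {"wx": 0, "wy": 0, "wz": 0, "x": 0, "y": 0.06, "z": 0.3, "fingers": 1}
    - {"wx": 0, "wy": 0, "wz": 0, "x": 0, "y": 0, "z": 0.5, "fingers": 1}
    - {"wx": 0, "wy": 0, "wz": 0, "x": 0, "y": 0, "z": 0.5, "fingers": 1}
    - {"wx": 0, "wy": 0, "wz": 0, "x": 0, "y": 0, "z": 0.4, "fingers": 1}
    - {"wx": 0, "wy": 0, "wz": 0, "x": 0, "y": 0, "z": 0.2, "fingers": 1}
    - {"wx": 0, "wy": 0, "wz": 0, "x": 0, "y": 0, "z": 0.1, "fingers": 1}
    - {"wx": 0, "wy": 0, "wz": 0, "x": 0, "y": 0, "z": 0, "fingers": 1}
    - {"wx": 0, "wy": 0, "wz": 0, "x": 0, "y": 0, "z": 0, "fingers": 1}

```text
t: 8.8
ee_pos: [0.6318, 0.0798, 0.0612]
eef_rot: [[0.113, 0.994, 0.001], [0.994, -0.113, 0.0], [0.0, 0.001, -1.0]]
contact_force: [0.7, -0.5, -3.8]
finger_gap: 0.254
gripper_force: 25.0
```

Call:
play_rows:
  steps:
    - {"wx": 0, "wy": 0, "wz": 0, "x": 0, "y": 0, "z": 0.1, "fingers": 1}
    - {"wx": 0, "wy": 0, "wz": 0, "x": 0, "y": 0, "z": 0.04, "fingers": 1}
    - {"wx": 0, "wy": 0, "wz": 0, "x": 0, "y": 0, "z": 0.02, "fingers": 1}
    - {"wx": 0, "wy": 0, "wz": 0, "x": 0, "y": 0, "z": 0, "fingers": 1}
    - {"wx": 0, "wy": 0, "wz": 0, "x": 0, "y": 0, "z": 0, "fingers": 1}

```text
t: 9.43
ee_pos: [0.6315, 0.0797, 0.0525]
eef_rot: [[0.113, 0.994, 0.0], [0.994, -0.113, 0.0], [0.0, 0.0, -1.0]]
contact_force: [-0.8, 0.0, -3.2]
finger_gap: 0.252
gripper_force: 25.0
```

Call:
play_rows:
  steps:
    - {"wx": 0, "wy": 0, "wz": 0, "x": 0, "y": 0, "z": 0.02, "fingers": 1}
    - {"wx": 0, "wy": 0, "wz": 0, "x": 0, "y": 0, "z": 0.01, "fingers": 1}
    - {"wx": 0, "wy": 0, "wz": 0, "x": 0, "y": 0, "z": 0, "fingers": 1}

```text
t: 9.8
ee_pos: [0.6316, 0.0796, 0.0512]
eef_rot: [[0.113, 0.994, 0.0], [0.994, -0.113, -0.0], [0.0, 0.0, -1.0]]
contact_force: [-0.4, -2.1, -0.7]
finger_gap: 0.253
gripper_force: 25.0
```

Call:
play_rows:
  steps:
    - {"wx": 0, "wy": 0, "wz": 0, "x": 0, "y": 0, "z": 0.01, "fingers": 1}
    - {"wx": 0, "wy": 0, "wz": 0, "x": 0, "y": 0, "z": 0, "fingers": 0.1}
    - {"wx": 0, "wy": 0, "wz": 0, "x": 0, "y": 0, "z": 0, "fingers": 0.1}
    - {"wx": 0, "wy": 0, "wz": 0, "x": 0, "y": 0, "z": 0, "fingers": 0.1}
    - {"wx": 0, "wy": 0, "wz": 0, "x": 0, "y": 0, "z": 0, "fingers": 0.1}
    - {"wx": 0, "wy": 0, "wz": 0, "x": 0, "y": 0, "z": 0, "fingers": 0.1}
    - {"wx": 0, "wy": 0, "wz": 0, "x": 0, "y": 0, "z": 0, "fingers": 0.1}

```text
t: 10.68
ee_pos: [0.6314, 0.0798, 0.0505]
eef_rot: [[0.113, 0.994, 0.0], [0.994, -0.113, 0.0], [0.0, 0.0, -1.0]]
contact_force: [0.0, -0.4, 0.2]
finger_gap: 0.449
gripper_force: 0.0
```

Call:
play_rows:
  steps:
    - {"wx": 0, "wy": 0, "wz": 0, "x": 0, "y": 0, "z": -0.2, "fingers": 0.1}
    - {"wx": 0, "wy": 0, "wz": 0, "x": 0, "y": 0, "z": -0.4, "fingers": 0.1}
    - {"wx": 0, "wy": 0, "wz": 0, "x": 0, "y": 0, "z": -0.6, "fingers": 0.1}
    - {"wx": 0, "wy": 0, "wz": 0, "x": 0, "y": 0, "z": -0.6, "fingers": 0.1}
    - {"wx": 0, "wy": 0, "wz": 0, "x": 0, "y": 0, "z": -0.6, "fingers": 0.1}
    - {"wx": 0, "wy": 0, "wz": 0, "x": -0.7, "y": 0, "z": 0, "fingers": 0.1}
    - {"wx": 0, "wy": 0, "wz": 0, "x": -0.7, "y": -0.7, "z": 0, "fingers": 0.1}
    - {"wx": 0, "wy": 0, "wz": 0, "x": -0.7, "y": -0.7, "z": 0, "fingers": 0.1}
    - {"wx": 0, "wy": 0, "wz": 0, "x": 0, "y": 0, "z": 0, "fingers": 0.1}
    - {"wx": 0, "wy": 0, "wz": 0, "x": 0, "y": 0, "z": 0, "fingers": 0.1}

```text
t: 11.92
ee_pos: [0.5508, -0.0165, 0.1719]
eef_rot: [[0.113, 0.994, 0.002], [0.994, -0.113, -0.0], [0.0, 0.002, -1.0]]
contact_force: [0.3, -0.7, 1.1]
finger_gap: 0.451
gripper_force: 0.0
```

```bash
python3 - <<'E'
from h import *
import pickle
f=grab('wrist'); save(f,'wrist3'); pickle.dump(f,open('w3.pkl','wb'))
s=f['s'];print(s['ee_pos'].round(4),s['eef_rot'].round(3).tolist(),s['joint_pos'].round(2),s['contact_force'])
E
```

```text
[ 0.5508 -0.0165  0.1719] [[0.113, 0.994, 0.002], [0.994, -0.113, -0.0], [0.0, 0.002, -1.0]] [-0.1   0.33  1.56  0.    1.25  0.02] [ 0.30816746 -0.72162777  1.10867204]
```

View pics/wrist3.png

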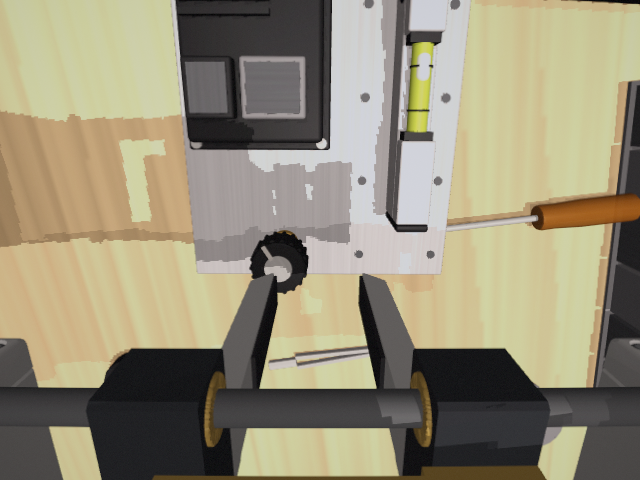

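The level stands on the strip with its vial lines at (422,66) and (418,110). The bubble is around (423,66), near the far line, i.e. towards the fixed feet. The knob's top is at (279,263) and the computer's edge at row 148.

```bash
cat >> h.py <<'E'
def bubble(f, uv, r=45):
    """offset of the bubble along +y-ish (toward fixed feet), from vial strip pixels near uv"""
    h=cv2.cvtColor(f['pixels'],cv2.COLOR_RGB2HSV); u,v=map(int,uv)
    yel=cv2.inRange(h,(22,120,60),(45,255,255)); m=np.zeros_like(yel); m[max(0,v-r):v+r,max(0,u-r):u+r]=1; yel*=m
    n,l,st,ce=cv2.connectedComponentsWithStats(cv2.morphologyEx(yel,cv2.MORPH_CLOSE,np.ones((15,15))))
    i=1+np.argmax(st[1:,4]); pts=np.argwhere(l==i)[:,::-1]
    inner=cv2.morphologyEx((l==i).astype(np.uint8),cv2.MORPH_ERODE,np.ones((3,3)))
    white=cv2.inRange(h,(0,0,120),(180,90,255))&(inner*255)
    rect=cv2.minAreaRect(pts.astype(np.float32)); wp=np.argwhere(white>0)[:,::-1]
    return rect,wp.mean(0),len(wp),wp.min(0),wp.max(0)
E
python3 - <<'E'
from h import *
import pickle
f=pickle.load(open('w3.pkl','rb'));s=f['s']
r,b,n,lo,hi=bubble(f,(420,88)); print(r,b,n,lo,hi)
k=ray(f,[[279,262]],.098)[0]; print('knob',k,((k-s['ee_pos'])@s['eef_rot']).round(4))
q=ray(f,[[330,148],[190,148]],.084);print(q.round(3).tolist())
L=ray(f,[r[0],b,[422,66],[418,110]],.079+.004);print(L.round(4).tolist())
E
```

```text
((419.74139404296875, 86.98320007324219), (21.02066421508789, 89.49981689453125), 3.7152888774871826) [423.12711864  66.38700565] 354 [416  52] [430  80]
knob [ 0.52128843 -0.02578155  0.098     ] [-0.0126 -0.0284  0.0738]
[[0.566, 0.048, 0.084], [0.47, 0.06, 0.084]]
[[0.6299, 0.0813, 0.083], [0.6326, 0.0938, 0.083], [0.6318, 0.0941, 0.083], [0.6281, 0.0667, 0.083]]
```

Call:
play_rows:
  squeeze: 15
  steps:
    - {"wx": 0, "wy": 0, "wz": 0, "x": -0.26, "y": -0.58, "z": 0, "fingers": -0.4}
    - {"wx": 0, "wy": 0, "wz": -0.3, "x": 0, "y": 0, "z": 0, "fingers": -0.4}
    - {"wx": 0, "wy": 0, "wz": -0.3, "x": 0, "y": 0, "z": 0, "fingers": -0.4}
    - {"wx": 0, "wy": 0, "wz": -0.3, "x": 0, "y": 0, "z": 0, "fingers": -0.4}
    - {"wx": 0, "wy": 0, "wz": -0.3, "x": 0, "y": 0, "z": 0, "fingers": -0.4}
    - {"wx": 0, "wy": 0, "wz": -0.3, "x": 0, "y": 0, "z": 0, "fingers": -0.4}
    - {"wx": 0, "wy": 0, "wz": -0.3, "x": 0, "y": 0, "z": 0, "fingers": -0.4}
    - {"wx": 0, "wy": 0, "wz": -0.3, "x": 0, "y": 0, "z": 0, "fingers": -0.4}
    - {"wx": 0, "wy": 0, "wz": -0.3, "x": 0, "y": 0, "z": 0, "fingers": -0.4}
    - {"wx": 0, "wy": 0, "wz": 0, "x": 0, "y": 0, "z": 0.5, "fingers": -0.4}
    - {"wx": 0, "wy": 0, "wz": 0, "x": 0, "y": 0, "z": 0.5, "fingers": -0.4}
    - {"wx": 0, "wy": 0, "wz": 0, "x": 0, "y": 0, "z": 0.5, "fingers": -0.4}
    - {"wx": 0, "wy": 0, "wz": 0, "x": 0, "y": 0, "z": 0.3, "fingers": -0.4}
    - {"wx": 0, "wy": 0, "wz": 0, "x": 0, "y": 0, "z": 0.1, "fingers": -0.4}
    - {"wx": 0, "wy": 0, "wz": 0, "x": 0, "y": 0, "z": 0, "fingers": -0.4}
    - {"wx": 0, "wy": 0, "wz": 0, "x": 0, "y": 0, "z": 0, "fingers": -0.4}

```text
t: 13.98
ee_pos: [0.5202, -0.0263, 0.0762]
eef_rot: [[-0.91, 0.414, 0.001], [0.414, 0.91, -0.0], [-0.001, 0.0, -1.0]]
contact_force: [-0.8, -0.0, 0.3]
finger_gap: 0.702
gripper_force: 0.0
```

```bash
python3 - <<'E'
from h import *
f=grab('side'); save(f,'side1');s=f['s'];print(s['joint_pos'].round(2),s['contact_force'].round(2),s['moment'].round(3))
u,v=proj(f,[[.52,-.026,.085]])[0].astype(int);c=f['pixels'][max(0,v-70):v+70,max(0,u-90):u+90]
cv2.imwrite('pics/c2.png',cv2.resize(c,None,fx=4,fy=4)[:,:,::-1])
E
```

```text
[-0.12  0.38  1.74  0.    1.02 -1.26] [-0.84 -0.02  0.34] [ 0.043 -0.123 -0.004]
```

View pics/c2.png

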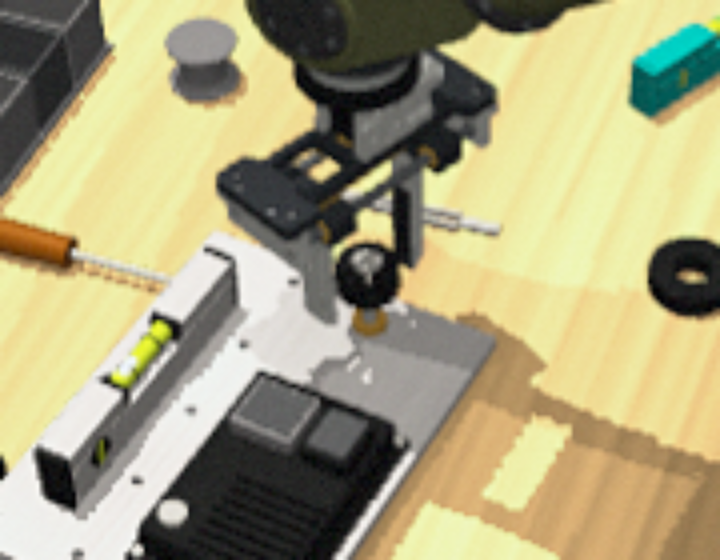

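The side crop shows the knob at (368,275), midway between the two fingertips at (325,318) and (412,262), so I close.

Call:
play_rows:
  squeeze: 15
  steps:
    - {"wx": 0, "wy": 0, "wz": 0, "x": 0, "y": 0, "z": 0, "fingers": 1}
    - {"wx": 0, "wy": 0, "wz": 0, "x": 0, "y": 0, "z": 0, "fingers": 1}
    - {"wx": 0, "wy": 0, "wz": 0, "x": 0, "y": 0, "z": 0, "fingers": 1}
    - {"wx": 0, "wy": 0, "wz": 0, "x": 0, "y": 0, "z": 0, "fingers": 1}
    - {"wx": 0, "wy": 0, "wz": 0, "x": 0, "y": 0, "z": 0, "fingers": 1}
    - {"wx": 0, "wy": 0, "wz": 0, "x": 0, "y": 0, "z": 0, "fingers": 1}
    - {"wx": 0, "wy": 0, "wz": 0, "x": 0, "y": 0, "z": 0, "fingers": 1}
    - {"wx": 0, "wy": 0, "wz": 0, "x": 0, "y": 0, "z": 0, "fingers": 1}

```text
t: 15.02
ee_pos: [0.5183, -0.0296, 0.0755]
eef_rot: [[-0.91, 0.415, -0.004], [0.415, 0.91, -0.005], [0.001, -0.006, -1.0]]
contact_force: [-13.4, -26.9, 6.7]
finger_gap: 0.42
gripper_force: 15.0
```

Call:
play_rows:
  steps:
    - {"wx": 0, "wy": 0, "wz": 0, "x": 0, "y": -0.08, "z": 0, "fingers": 1}
    - {"wx": 0, "wy": 0, "wz": 0, "x": 0, "y": 0, "z": 0, "fingers": 1}
    - {"wx": 0, "wy": 0, "wz": 0, "x": 0, "y": 0, "z": 0, "fingers": 1}

```text
t: 15.4
ee_pos: [0.5181, -0.0302, 0.0755]
eef_rot: [[-0.91, 0.414, -0.0], [0.414, 0.91, -0.001], [-0.0, -0.001, -1.0]]
contact_force: [-1.3, -3.5, 2.4]
finger_gap: 0.419
gripper_force: 15.0
```

Call:
play_rows:
  steps:
    - {"wx": 0, "wy": 0, "wz": 0.2, "x": 0, "y": -0.01, "z": 0, "fingers": 1}
    - {"wx": 0, "wy": 0, "wz": 0.2, "x": 0, "y": 0, "z": 0, "fingers": 1}
    - {"wx": 0, "wy": 0, "wz": 0.2, "x": 0, "y": 0, "z": 0, "fingers": 1}
    - {"wx": 0, "wy": 0, "wz": 0.2, "x": 0, "y": 0, "z": 0, "fingers": 1}
    - {"wx": 0, "wy": 0, "wz": 0.2, "x": 0, "y": 0, "z": 0, "fingers": 1}
    - {"wx": 0, "wy": 0, "wz": 0, "x": 0, "y": 0, "z": 0, "fingers": 1}

```text
t: 16.15
ee_pos: [0.5187, -0.0294, 0.0756]
eef_rot: [[-0.58, 0.815, 0.002], [0.815, 0.58, 0.001], [-0.0, 0.002, -1.0]]
contact_force: [7.1, 6.2, -3.2]
finger_gap: 0.422
gripper_force: 15.0
```

Call:
play_rows:
  steps:
    - {"wx": 0, "wy": 0, "wz": 0.2, "x": 0, "y": 0.03, "z": 0, "fingers": 1}
    - {"wx": 0, "wy": 0, "wz": 0.2, "x": 0, "y": 0, "z": 0, "fingers": 1}
    - {"wx": 0, "wy": 0, "wz": 0.2, "x": 0, "y": 0, "z": 0, "fingers": 1}
    - {"wx": 0, "wy": 0, "wz": 0.2, "x": 0, "y": 0, "z": 0, "fingers": 1}
    - {"wx": 0, "wy": 0, "wz": 0.2, "x": 0, "y": 0, "z": 0, "fingers": 1}
    - {"wx": 0, "wy": 0, "wz": 0, "x": 0, "y": 0, "z": 0, "fingers": 1}

```text
t: 16.9
ee_pos: [0.52, -0.0288, 0.0756]
eef_rot: [[-0.095, 0.996, 0.002], [0.996, 0.095, 0.001], [0.001, 0.002, -1.0]]
contact_force: [6.4, 4.9, -4.0]
finger_gap: 0.418
gripper_force: 15.0
```

Call:
play_rows:
  steps:
    - {"wx": 0, "wy": 0, "wz": 0.2, "x": 0.02, "y": 0.02, "z": 0, "fingers": 1}
    - {"wx": 0, "wy": 0, "wz": 0.2, "x": 0, "y": 0, "z": 0, "fingers": 1}
    - {"wx": 0, "wy": 0, "wz": 0.2, "x": 0, "y": 0, "z": 0, "fingers": 1}
    - {"wx": 0, "wy": 0, "wz": 0.2, "x": 0, "y": 0, "z": 0, "fingers": 1}
    - {"wx": 0, "wy": 0, "wz": 0.2, "x": 0, "y": 0, "z": 0, "fingers": 1}
    - {"wx": 0, "wy": 0, "wz": 0.2, "x": 0, "y": 0, "z": 0, "fingers": 1}
    - {"wx": 0, "wy": 0, "wz": 0.2, "x": 0, "y": 0, "z": 0, "fingers": 1}
    - {"wx": 0, "wy": 0, "wz": 0.2, "x": 0, "y": 0, "z": 0, "fingers": 1}
    - {"wx": 0, "wy": 0, "wz": 0.2, "x": 0, "y": 0, "z": 0, "fingers": 1}
    - {"wx": 0, "wy": 0, "wz": 0, "x": 0, "y": 0, "z": 0, "fingers": 1}

```text
t: 18.15
ee_pos: [0.5219, -0.0295, 0.0756]
eef_rot: [[0.75, 0.661, 0.005], [0.661, -0.75, -0.002], [0.002, 0.004, -1.0]]
contact_force: [15.0, -10.1, -9.7]
finger_gap: 0.424
gripper_force: 15.0
```

Call:
play_rows:
  steps:
    - {"wx": 0, "wy": 0, "wz": 0, "x": 0, "y": 0.05, "z": 0.02, "fingers": 1}
    - {"wx": 0, "wy": 0, "wz": 0.2, "x": 0, "y": 0, "z": 0, "fingers": 1}
    - {"wx": 0, "wy": 0, "wz": 0.2, "x": 0, "y": 0, "z": 0, "fingers": 1}
    - {"wx": 0, "wy": 0, "wz": 0.2, "x": 0, "y": 0, "z": 0, "fingers": 1}
    - {"wx": 0, "wy": 0, "wz": 0.2, "x": 0, "y": 0, "z": 0, "fingers": 1}
    - {"wx": 0, "wy": 0, "wz": 0.2, "x": 0, "y": 0, "z": 0, "fingers": 1}
    - {"wx": 0, "wy": 0, "wz": 0, "x": 0, "y": 0.02, "z": 0, "fingers": 1}
    - {"wx": 0, "wy": 0, "wz": 0, "x": 0, "y": 0, "z": 0, "fingers": 1}

```text
t: 19.15
ee_pos: [0.5227, -0.0308, 0.0754]
eef_rot: [[0.98, 0.2, 0.002], [0.2, -0.98, 0.001], [0.002, -0.0, -1.0]]
contact_force: [0.4, 2.9, 7.4]
finger_gap: 0.424
gripper_force: 15.0
```

Call:
play_rows:
  steps:
    - {"wx": 0, "wy": 0, "wz": 0, "x": 0, "y": 0, "z": 0, "fingers": -0.4}
    - {"wx": 0, "wy": 0, "wz": 0, "x": 0, "y": 0, "z": 0, "fingers": -0.4}
    - {"wx": 0, "wy": 0, "wz": 0, "x": 0, "y": 0, "z": 0, "fingers": -0.4}
    - {"wx": 0, "wy": 0, "wz": 0, "x": 0, "y": 0, "z": 0, "fingers": -0.4}
    - {"wx": 0, "wy": 0, "wz": 0, "x": 0, "y": 0, "z": 0, "fingers": -0.4}
    - {"wx": 0, "wy": 0, "wz": 0, "x": 0, "y": 0, "z": -0.3, "fingers": -0.4}
    - {"wx": 0, "wy": 0, "wz": 0, "x": 0, "y": 0, "z": -0.7, "fingers": -0.4}
    - {"wx": 0, "wy": 0, "wz": 0, "x": 0, "y": 0, "z": -0.9, "fingers": -0.4}
    - {"wx": 0, "wy": 0, "wz": -0.3, "x": 0, "y": 0, "z": 0, "fingers": 0}
    - {"wx": 0, "wy": 0, "wz": -0.3, "x": 0, "y": 0, "z": 0, "fingers": 0}
    - {"wx": 0, "wy": 0, "wz": -0.3, "x": 0, "y": 0, "z": 0, "fingers": 0}
    - {"wx": 0, "wy": 0, "wz": -0.3, "x": 0, "y": 0, "z": 0, "fingers": 0}
    - {"wx": 0, "wy": 0, "wz": -0.3, "x": 0, "y": 0, "z": 0, "fingers": 0}
    - {"wx": 0, "wy": 0, "wz": -0.3, "x": 0, "y": 0, "z": 0, "fingers": 0}
    - {"wx": 0, "wy": 0, "wz": -0.3, "x": 0, "y": 0, "z": 0, "fingers": 0}
    - {"wx": 0, "wy": 0, "wz": -0.3, "x": 0, "y": 0, "z": 0, "fingers": 0}
    - {"wx": 0, "wy": 0, "wz": 0, "x": 0, "y": 0.6, "z": 0, "fingers": 0}
    - {"wx": 0, "wy": 0, "wz": 0, "x": 0, "y": 0, "z": 0, "fingers": 0}
    - {"wx": 0, "wy": 0, "wz": 0, "x": 0, "y": 0, "z": 0, "fingers": 0}

```text
t: 21.52
ee_pos: [0.5512, -0.0346, 0.1698]
eef_rot: [[0.113, 0.994, -0.0], [0.994, -0.113, 0.0], [0.0, -0.0, -1.0]]
contact_force: [-0.9, 1.5, 0.4]
finger_gap: 0.497
gripper_force: 0.0
```

```bash
python3 - <<'E'
from h import *
import pickle
f=grab('wrist'); save(f,'wrist4'); pickle.dump(f,open('w4.pkl','wb')); s=f['s']
print(s['contact_force'])
u,v=proj(f,[[.63,.0805,.081]])[0];print(u,v)
r,b,n,lo,hi=bubble(f,(u,v)); print(r,b,n,lo,hi)
u,v=int(u),int(v);c=f['pixels'][max(0,v-75):v+75,u-100:u+100]
cv2.imwrite('pics/c3.png',cv2.resize(c,None,fx=4,fy=4)[:,:,::-1]); print(u-100,max(0,v-75))
E
```

```text
[-0.93064098  1.45137033  0.42797258]
418.6486333377974 58.87478369669907
((419.7677307128906, 57.4845085144043), (21.419118881225586, 90.53235626220703), 3.814074993133545) [421.75596817  58.32360743] 377 [415  44] [429  73]
318 0
```

View pics/c3.png

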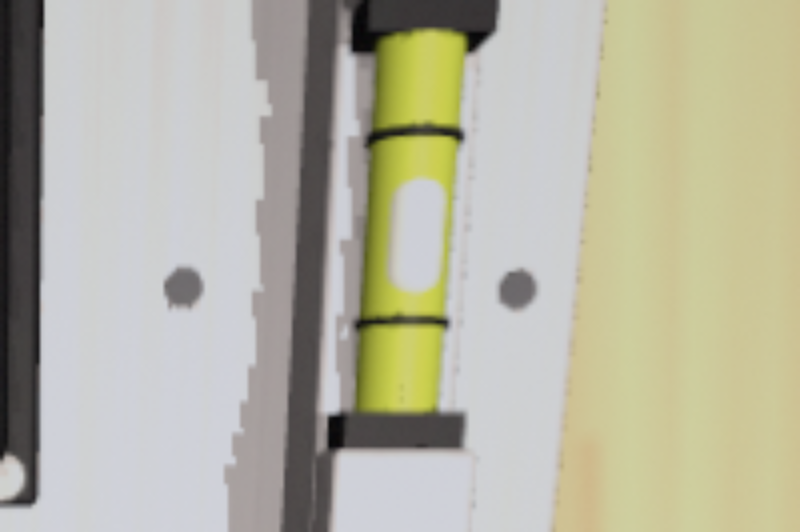

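The lines lie at crop rows 133 and 322 and the bubble spans 178–293, about 1 mm towards the screw foot. That is what I wanted before pressing. Next I straddle both rails with open fingers along the level's length.

Call:
play_rows:
  steps:
    - {"wx": 0, "wy": 0, "wz": 0, "x": 0.615, "y": 0.335, "z": 0, "fingers": -1}
    - {"wx": 0, "wy": 0, "wz": 0, "x": 0.615, "y": 0.335, "z": 0, "fingers": -1}
    - {"wx": 0, "wy": 0, "wz": 0, "x": 0.615, "y": 0.335, "z": 0, "fingers": -1}
    - {"wx": 0, "wy": 0, "wz": 0, "x": 0.615, "y": 0.335, "z": 0, "fingers": -1}
    - {"wx": 0, "wy": 0, "wz": -0.3, "x": 0, "y": 0, "z": 0, "fingers": -1}
    - {"wx": 0, "wy": 0, "wz": -0.3, "x": 0, "y": 0, "z": 0, "fingers": -1}
    - {"wx": 0, "wy": 0, "wz": -0.3, "x": 0, "y": 0, "z": 0, "fingers": -1}
    - {"wx": 0, "wy": 0, "wz": -0.3, "x": 0, "y": 0, "z": 0, "fingers": -1}
    - {"wx": 0, "wy": 0, "wz": -0.3, "x": 0, "y": 0, "z": 0, "fingers": -1}
    - {"wx": 0, "wy": 0, "wz": -0.3, "x": 0, "y": 0, "z": 0, "fingers": -1}
    - {"wx": 0, "wy": 0, "wz": -0.3, "x": 0, "y": 0, "z": 0, "fingers": -1}
    - {"wx": 0, "wy": 0, "wz": -0.3, "x": 0, "y": 0, "z": 0, "fingers": -1}
    - {"wx": 0, "wy": 0, "wz": -0.3, "x": 0, "y": 0, "z": 0, "fingers": -1}
    - {"wx": 0, "wy": 0, "wz": -0.3, "x": 0, "y": 0, "z": 0, "fingers": -1}
    - {"wx": 0, "wy": 0, "wz": 0, "x": 0, "y": 0, "z": 0.5, "fingers": -1}
    - {"wx": 0, "wy": 0, "wz": 0, "x": 0, "y": 0, "z": 0.5, "fingers": -1}
    - {"wx": 0, "wy": 0, "wz": 0, "x": 0, "y": 0, "z": 0.4, "fingers": -1}
    - {"wx": 0, "wy": 0, "wz": 0, "x": 0, "y": 0, "z": 0, "fingers": -1}
    - {"wx": 0, "wy": 0, "wz": 0, "x": 0, "y": 0, "z": 0, "fingers": -1}

```text
t: 23.95
ee_pos: [0.6324, 0.08, 0.1007]
eef_rot: [[-0.994, 0.113, 0.001], [0.113, 0.994, 0.0], [-0.001, 0.0, -1.0]]
contact_force: [-0.7, 0.3, 0.1]
finger_gap: 1.002
gripper_force: 0.0
```

Call:
play_rows:
  steps:
    - {"wx": 0, "wy": 0, "wz": 0, "x": 0, "y": 0, "z": 0.1, "fingers": -1}
    - {"wx": 0, "wy": 0, "wz": 0, "x": 0, "y": 0, "z": 0.08, "fingers": -1}
    - {"wx": 0, "wy": 0, "wz": 0, "x": 0, "y": 0, "z": 0.03, "fingers": -1}
    - {"wx": 0, "wy": 0, "wz": 0, "x": 0, "y": 0, "z": 0, "fingers": -1}
    - {"wx": 0, "wy": 0, "wz": 0, "x": 0, "y": 0, "z": 0, "fingers": -1}

```text
t: 24.58
ee_pos: [0.6322, 0.08, 0.0891]
eef_rot: [[-0.994, 0.113, 0.0], [0.113, 0.994, 0.0], [-0.0, 0.0, -1.0]]
contact_force: [0.5, 0.4, 0.5]
finger_gap: 1.001
gripper_force: 0.0
```

Call:
play_rows:
  steps:
    - {"wx": 0, "wy": 0, "wz": 0, "x": 0, "y": 0, "z": 0.02, "fingers": -1}
    - {"wx": 0, "wy": 0, "wz": 0, "x": 0, "y": 0, "z": 0.01, "fingers": -1}
    - {"wx": 0, "wy": 0, "wz": 0, "x": 0, "y": 0, "z": 0, "fingers": -1}
    - {"wx": 0, "wy": 0, "wz": 0, "x": 0, "y": 0, "z": 0, "fingers": -1}

```text
t: 25.08
ee_pos: [0.6324, 0.0799, 0.0883]
eef_rot: [[-0.994, 0.113, 0.001], [0.113, 0.994, -0.0], [-0.001, 0.0, -1.0]]
contact_force: [-2.4, -1.3, 6.7]
finger_gap: 0.999
gripper_force: 3.3
```

Call:
play_rows:
  steps:
    - {"wx": 0, "wy": 0, "wz": 0, "x": 0, "y": 0, "z": 0.01, "fingers": -1}
    - {"wx": 0, "wy": 0, "wz": 0, "x": 0, "y": 0, "z": 0, "fingers": -1}
    - {"wx": 0, "wy": 0, "wz": 0, "x": 0, "y": 0, "z": 0, "fingers": -1}
    - {"wx": 0, "wy": 0, "wz": 0, "x": 0, "y": 0, "z": 0, "fingers": -1}
    - {"wx": 0, "wy": 0, "wz": 0, "x": 0, "y": 0, "z": 0, "fingers": -1}
    - {"wx": 0, "wy": 0, "wz": 0, "x": 0, "y": 0, "z": 0, "fingers": -1}
    - {"wx": 0, "wy": 0, "wz": 0, "x": 0, "y": 0, "z": 0, "fingers": -1}
    - {"wx": 0, "wy": 0, "wz": 0, "x": 0, "y": 0, "z": 0, "fingers": -1}

```text
t: 26.08
ee_pos: [0.6325, 0.0799, 0.0882]
eef_rot: [[-0.994, 0.113, 0.001], [0.113, 0.994, -0.0], [-0.001, 0.0, -1.0]]
contact_force: [-3.7, -0.7, 10.0]
finger_gap: 0.997
gripper_force: 5.0
```

Call:
play_rows:
  steps:
    - {"wx": 0, "wy": 0, "wz": 0, "x": 0, "y": 0, "z": 0, "fingers": -1}
    - {"wx": 0, "wy": 0, "wz": 0, "x": 0, "y": 0, "z": 0, "fingers": -1}
    - {"wx": 0, "wy": 0, "wz": 0, "x": 0, "y": 0, "z": 0, "fingers": -1}
    - {"wx": 0, "wy": 0, "wz": 0, "x": 0, "y": 0, "z": 0, "fingers": -1}
    - {"wx": 0, "wy": 0, "wz": 0, "x": 0, "y": 0, "z": 0, "fingers": -1}
    - {"wx": 0, "wy": 0, "wz": 0, "x": 0, "y": 0, "z": 0, "fingers": -1}
    - {"wx": 0, "wy": 0, "wz": 0, "x": 0, "y": 0, "z": 0, "fingers": -1}
    - {"wx": 0, "wy": 0, "wz": 0, "x": 0, "y": 0, "z": 0, "fingers": -1}
    - {"wx": 0, "wy": 0, "wz": 0, "x": 0, "y": 0, "z": 0, "fingers": -1}
    - {"wx": 0, "wy": 0, "wz": 0, "x": 0, "y": 0, "z": 0, "fingers": -1}
    - {"wx": 0, "wy": 0, "wz": 0, "x": 0, "y": 0, "z": 0, "fingers": -1}
    - {"wx": 0, "wy": 0, "wz": 0, "x": 0, "y": 0, "z": 0, "fingers": -1}

```text
t: 27.58
ee_pos: [0.6325, 0.0798, 0.0882]
eef_rot: [[-0.994, 0.113, 0.001], [0.113, 0.994, -0.0], [-0.001, 0.0, -1.0]]
contact_force: [-3.3, -1.2, 10.2]
finger_gap: 1.004
gripper_force: 5.0
```

```bash
python3 - <<'E'
from h import *
o=[]
for n in ('scene','side'):
    f=grab(n); save(f,n+'9'); print(f['s']['contact_force'].round(1))
    u,v=proj(f,[[.6317,.081,.083]])[0].astype(int); c=f['pixels'][v-35:v+35,u-48:u+48]
    o.append(cv2.resize(c,None,fx=4,fy=8 if 0 else 4,interpolation=cv2.INTER_CUBIC)); print(u,v)
f=grab('wrist');u,v=proj(f,[[.6317,.081,.083]])[0];print(u,v)
cv2.imwrite('pics/c4.png',np.vstack([np.hstack(o),cv2.resize(f['pixels'],(400,300)) .repeat(1,0) if 0 else np.hstack([cv2.resize(f['pixels'],(400,300)),np.zeros((300,368,3),np.uint8)])])[:,:,::-1])
E
```

```text
[-3.3 -1.2 10.2]
378 294
[-2.8 -0.2  9.7]
249 259
318.8635647508695 285.17713020736545
```

View pics/c4.png

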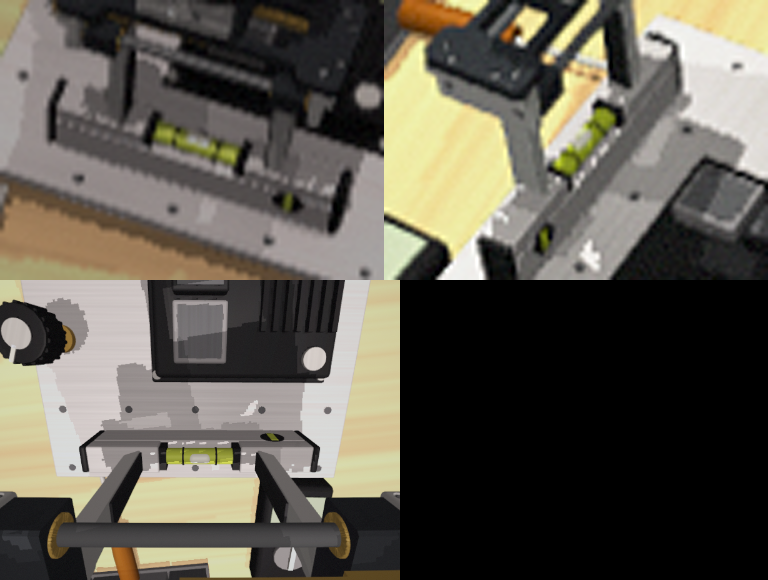

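Both fingers press on the rails with about 10 N. In the wrist view the lines are at columns 183 and 217 and the bubble spans 190–209, so it is centred.

```bash
python3 -c "
from cell import ticket
print(ticket.job_done())"
```

```text
the job is handed in; nothing more can be done
None
```

The job is handed in, though no verdict came back: the level stands on the strip, the foot is adjusted and the bubble is centred while the fingers press with about 10 N.

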